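# Pack a shoe-care case in layers

### The job

Pack the customer's shoe-care case: put the jar of cream in the small deep pocket, the black polish tin in whichever of the two wide pockets is nearer the end with the red leather strap, and the brown polish tin in the other wide pocket, all sitting flat and upright on the pocket floors. Once all three are in, lay the shine brush bristles down on top of their lids, centred in the case and lying along its length. Set each thing down rather than dropping it, and leave the white-lidded tin and the hammer where they are.

Things in the scene. Friction and masses are not known exactly. Their poses are not given: they have to be found in the camera images.
- case: Open brown wooden case, fixed on the bench at any angle, 268 (x) x 156 (y) x 58 mm high, walls 8, floor 6 mm. Origin: centre of underside. A red leather strap sticks out 21 mm from its +x end only. Three foam blocks fill the bays at x = -84, 0, 84 mm, tops 24 mm below the rim. Seated tins have 40 mm for fingers to each long wall (y), only about 24 mm to neighbours (x).
- insert_round_a: Grey foam block 84 x 140 x 28 mm, fixed in one bay of the case (which one changes); origin at the centre of its underside, 6 mm above the bench; axes as the case's. In its top, 34 mm above the bench, a wide central round pocket, diameter 74 mm, 8 mm deep, dark felt floor, takes one tin. There are two alike.
- insert_round_b: Grey foam block 84 x 140 x 28 mm, fixed in one bay of the case (which one changes); origin at the centre of its underside, 6 mm above the bench; axes as the case's. In its top, 34 mm above the bench, a wide central round pocket, diameter 74 mm, 8 mm deep, dark felt floor, takes one tin. There are two alike.
- insert_jar: Grey foam block 84 x 140 x 28 mm, fixed in one bay of the case (which one changes); origin at the centre of its underside, 6 mm above the bench; axes as the case's. In its top, 34 mm above the bench, a smaller, deeper central round pocket, diameter 58 mm, 24 mm deep, dark felt floor, takes the jar; a tin does not fit in.
- tin_black: Tin of black shoe polish, black lid, 60 mm in diameter, 26 mm high, thin silver ring on the lid, silver lower half, stands upright; origin at the centre of its underside, z up. Seated in a wide pocket its underside is 26 mm above the bench and it stands 18 mm proud of the foam. 70 g.
- tin_brown: Tin of brown shoe polish, red-brown lid, 60 mm in diameter, 26 mm high, thin silver ring on the lid, silver lower half, stands upright; origin at the centre of its underside, z up. Seated in a wide pocket its underside is 26 mm above the bench and it stands 18 mm proud of the foam. 70 g.
- jar: Glass jar of dark red shoe cream, paper band, brass-coloured lid, 46 mm in diameter, 42 mm high, straight-sided, stands upright; origin at the centre of its underside, z up. Seated in its pocket its underside is 10 mm above the bench and it stands 18 mm proud of the foam, level with the tins' lids. About 110 g.
- brush: Shoe shine brush, bristles down, 190 (x) x 54 (y) x 48 mm high, round ends: tan wooden back 54 mm wide from 24 to 48 mm up; stiff dark bristles below, 178 x 46 mm. Origin at the centre of the bristles' underside, x along its length, z up. Laid on the three lids its underside is 52 mm above the bench. About 160 g.
- tin_neutral: Tin of neutral shoe polish, white lid, not wanted in the case: leave it alone. 60 mm in diameter, 26 mm high, thin silver ring on the lid, silver lower half, stands upright; origin at the centre of its underside, z up. 
- hammer: Shoemaker's hammer lying flat, light wooden handle, dark steel head; not wanted: leave it alone. 180 mm long (x, head towards +x), 105 mm across the head (y), 30 mm high. Origin near the middle of its length, at bench height.
Not all that is in view belongs to the job. Leave any turquoise or yellow look-alike of the tin_brown alone.

How it is judged:
On the way:
1. the jar and both tins sit in their right pockets while the brush is still away from the case (more than 120 mm from its centre) ((horizontal distance between tin_black and insert_round_a below 0.01 m or horizontal distance between tin_black and insert_round_b below 0.01 m) and z of tin_black in the frame of case between 0.022 and 0.031 m and angle between each of tin_black, tin_brown, jar's own z axis and vertical below 0.1 rad and (horizontal distance between tin_brown and insert_round_a below 0.01 m or horizontal distance between tin_brown and insert_round_b below 0.01 m) and z of tin_brown in the frame of case between 0.022 and 0.031 m and horizontal distance between jar and insert_jar below 0.01 m and z of jar in the frame of case between 0.006 and 0.015 m and (x of tin_black in the frame of case above 0.042 m or x of tin_brown in the frame of case below -0.042 m) and horizontal distance between brush and case above 0.12 m), for 0.2 s.
At the end, for the whole second after the job is handed in: Jar in small pocket, tins in wide ones, black in the one nearer the strap: each within 10 mm of its pocket's centre, 5 mm of full depth, tilt < 0.1. Brush bristles down on the lids (within 5 mm), within 18 mm along, 14 mm across of case's centre, 10 degrees of its length. All at rest (10 mm/s) ((horizontal distance between tin_black and insert_round_a below 0.01 m or horizontal distance between tin_black and insert_round_b below 0.01 m) and z of tin_black in the frame of case between 0.022 and 0.031 m and angle between each of tin_black, tin_brown, jar's own z axis and vertical below 0.1 rad and (horizontal distance between tin_brown and insert_round_a below 0.01 m or horizontal distance between tin_brown and insert_round_b below 0.01 m) and z of tin_brown in the frame of case between 0.022 and 0.031 m and horizontal distance between jar and insert_jar below 0.01 m and z of jar in the frame of case between 0.006 and 0.015 m and (x of tin_black in the frame of case above 0.042 m or x of tin_brown in the frame of case below -0.042 m) and x of brush in the frame of case between -0.018 and 0.018 m and y of brush in the frame of case between -0.014 and 0.014 m and z of brush in the frame of case between 0.047 and 0.057 m and angle between brush's own z axis and vertical below 0.09 rad and angle between the x axis of brush and the x axis of case, either way round below 0.175 rad and linear speed of each of tin_black, tin_brown, jar, brush below 0.01 m/s); the robot touches nothing.
It fails at once if the white-lidded tin is moved by more than 20 mm (distance of tin_neutral from where it was at the start of the episode above 0.02 m).
It fails at once if the hammer is moved by more than 20 mm (distance of hammer from where it was at the start of the episode above 0.02 m).
It fails at once if a tin, the jar or the brush is dropped: falls freely, out of the fingers, at over 0.5 m/s (a drop of some 13 mm) ((linear speed of tin_black above 0.5 m/s and contact force between tin_black and the fingers below 0.05 N) or (linear speed of tin_brown above 0.5 m/s and contact force between tin_brown and the fingers below 0.05 N) or (linear speed of jar above 0.5 m/s and contact force between jar and the fingers below 0.05 N) or (linear speed of brush above 0.5 m/s and contact force between brush and the fingers below 0.05 N)).
It also fails if it takes over 96 s, if anything falls off the work surface, if the arm or the gripper's body presses on something with over 40 N, if the wrist force passes 120 N, or if a joint passes its speed limit or range.

### The arm

A 7-joint arm with a two-finger parallel gripper is mounted at the origin on the work surface. World frame = base frame: x ahead of the robot, y to its left, z up, the work surface at z = 0. Lengths are in m, angles in rad, forces in N, time in s.
With the tool pointing down it reaches from about 0.4 to 0.85 m from the base axis. Payload 4.5 kg.
Tool frame: the origin (TCP) lies at the very end of the fingers, on their centre line; the grasp point (between the pads) lies behind it (r.grip_depth is the z of the grasp point in the tool frame, in m); z points along the fingers, y is the direction in which the jaws open and shut (so a half turn about z gives the same grasp; the last joint's range is limited). The gripper opens to 88 mm and grips with 3 to 60 N. Pads are 18 mm wide; open, the fingers measure 123 mm over their backs; the gripper's body (75 mm by 187 mm) begins 45 mm behind the grasp point.
Start: joints at [1.153, 0.689, -0.195, 1.565, 0.157, 0.902, -0.215], TCP at [0.273, -0.562, 0.239] pointing down, gripper open.
Joint ranges: [-3.01, 3.01], [-0.46, 2.08], [-1.47, 1.51], [0.13, 2.56], [-1, 4.14], [0.04, 2.09], [-2.66, 2.66]. Speed limits (rad/s): [2.57, 2.57, 3.14, 3.14, 3.14, 3.14, 3.14].

### API

Orientations are given as a unit quaternion [x, y, z, w].
In Python, from plant import sensors, cams, r gives the robot as it stands. The module is installed in compiled form; this text tells all that it offers.
- The arm moves only by the tool drive_tool, never from a script. Its argument "series" is a list that holds one entry, the list of rows, each a list of 5 numbers: the shift along the world's x, y, z in mm, then the turn about the world's z in rad, then the finger opening in mm, from 0 to 88.1. A call has 1 to 10 rows; each row shifts and turns the commanded pose from where the row before left it; what a row does not reach is not made up. A row lasts 1/10 s, in which the tool goes at most 50 mm and 8.59 degrees, less where a joint would pass 70% of its speed; a pose out of reach is approached as far as the arm can. A call with a gripper value outside its range is refused whole. The fingers move at their own pace and stop on an object; "force" is the grip in N (left out, the last holds). Time passes only in rows, so rows that do not move let the fingers close. It gives the time, the measured TCP pose, the force and the opening at its end, in the units of the state.
- sensors.get_state(): the state, without advancing time (a new reading comes with each control period).
- cams.snapshot(name): name is "scene" or "top" or "wrist"; returns the picture (420x560x3 uint8, blue, green, red); there is no depth.
- cams.camera_model(name): a dict with "fx", "fy", "cx", "cy" (pixels), "camera_from_world" (4x4, takes a point from world to camera coordinates). Camera axes: x right, y down, z forward; pixel columns grow to the right and rows downward; lengths in m; the calibration is good to about 2 mm. The wrist camera is an equidistant fisheye: a pixel r from the principal point sees the ray r / f radians off the axis. A picture is of the moment at which its call begins: read the wrist's pose just before it. camera_model takes no time and is no camera call; for the wrist camera it gives the pose at the moment of the call.
- r.finish_job(): hands the job in, once; it reports no verdict.
Trained networks look in the newest picture that a camera, given by its name, has taken for a name from the list of things; names that differ only in an ending like _2 or _b are one class to them, and where a whole thing is asked for, a point or a joint stands for the part that bears it (a point fixed in the world has none). Each returns a list of dicts, best first, with "confidence" (0 to 1); they miss things now and then, are a little off and sometimes report something else, mostly with a low value. They report only what shows in the picture. A call takes as long as a camera call. They do not tell look-alikes from the thing itself.
- cams.trace(camera, name): "mask" (420x560 bool, what is visible of it) and "at" ([column, row] in pixels, amid what is visible of it).
- cams.mark_of(camera, name): "at" ([column, row] in pixels: a listed point, or the origin of a listed thing).
The state is a dict: "clock": time; "q": joint angles; "qd": joint speeds; "joint_torque": joint torques, N m; "tool_pos": TCP position; "eef_rot": TCP orientation; "contact_force": force on the tool from outside, world axes, zero at the start; "moment": the same for the moment, N m; "opening": opening from 0.0 (shut) to 1.0 (fully open).
Only numpy, scipy, OpenCV 4.12 (cv2) and the standard library are available. Lean on these libraries where they do the work, as an engineer would, in place of code of your own. Each camera call takes 0.05 s, during which the arm holds its last target.

## Working session

There is one attempt and no reset: what is moved stays moved. The work goes in short steps, Python scripts to look and compute and a tool call to move; the robot and the scene stay as the last step left them, time stands still between calls to the robot, and variables do not carry over. Pictures are saved under pics/ and viewed, and the job is handed in when it is done.

Besides the shell and the picture viewer there is one more tool, called after "Emit:" in YAML: its name, and indented under it one key for each argument. drive_tool: Moves the arm, as the interface text tells. Its arguments: {"type":"object","properties":{"series":{"type":"array","items":{"type":"array","items":{"type":"array","items":{"type":"number"}}}},"force":{"type":"number"}},"required":["series"]}

```bash
mkdir -p pics; ls
python3 - <<'E'
from plant import sensors,cams,r
import cv2
s=sensors.get_state();print(s['clock'],s['tool_pos'],s['eef_rot'],s['opening'],r.grip_depth)
for n in ['scene','top','wrist']:
    cv2.imwrite(f'pics/a_{n}.png',cams.snapshot(n))
    m=cams.camera_model(n);print(n,m['fx'],m['cx'],m['cy'],m['camera_from_world'].round(3) if hasattr(m['camera_from_world'],'round') else m['camera_from_world'])
E
```

```text
pics
0.0 [ 0.27254286 -0.56174745  0.23790671] [ 9.74581086e-01  2.24033173e-01 -2.72329509e-04 -8.77063399e-04] 0.9992028415859469 -0.0187
scene 416.2224159624906 279.4063673490131 204.5881776532782 [[-0.649  0.76   0.021  0.322]
 [ 0.495  0.443 -0.747 -0.209]
 [-0.577 -0.475 -0.664  1.482]
 [ 0.     0.     0.     1.   ]]
top 399.2867564048112 275.3336601420063 211.41586261304244 [[ 0.017 -1.     0.004  0.   ]
 [-0.992 -0.018 -0.124  0.487]
 [ 0.124 -0.001 -0.992  0.925]
 [ 0.     0.     0.     1.   ]]
wrist 325.19226210127806 278.31334436227786 210.23765767953358 [[ 0.436 -0.9   -0.001 -0.624]
 [-0.863 -0.418  0.283 -0.038]
 [-0.255 -0.123 -0.959  0.389]
 [ 0.     0.     0.     1.   ]]
```

View pics/a_top.png

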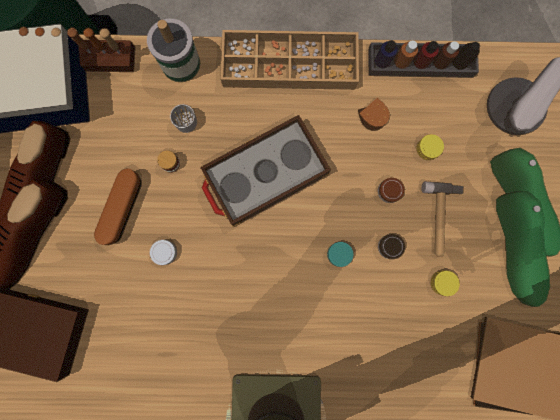

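View pics/a_scene.png

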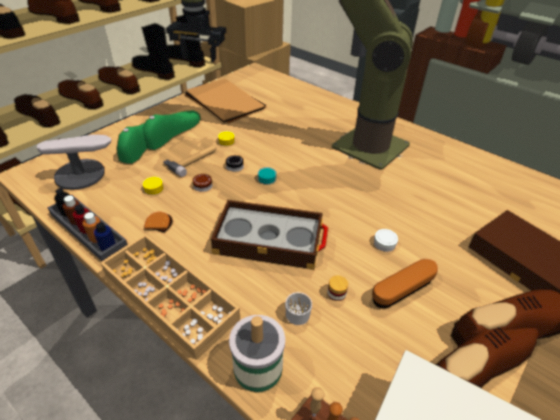

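View pics/a_wrist.png

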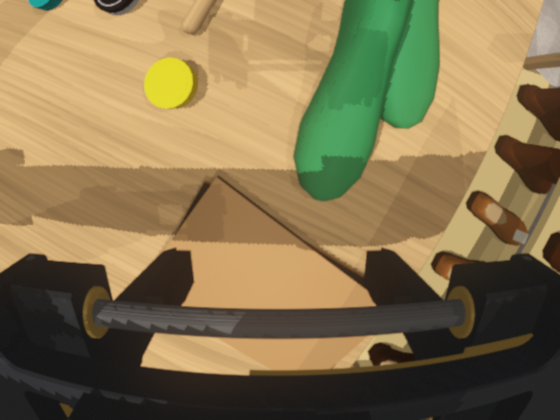

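Top view: case around (266,170) with the red strap at (212,198), and the small pocket in the middle. Black tin is at (392,246), brown at (392,190), jar at (168,160) and brush at (118,206). To leave alone: white tin (162,252), hammer (442,215), and the turquoise/yellow look-alikes at (341,254), (431,146), (446,283). The grey nail cup at (183,118) is not the jar.

```bash
cat > h.py <<'E'
from plant import sensors,cams,r
import cv2,numpy as np
def px2w(cam,uv,z,m=None):
    m=m or cams.camera_model(cam);T=np.array(m['camera_from_world']);R=T[:3,:3];t=T[:3,3];C=-R.T@t
    uv=np.atleast_2d(np.asarray(uv,float))
    d=np.c_[(uv[:,0]-m['cx'])/m['fx'],(uv[:,1]-m['cy'])/m['fy'],np.ones(len(uv))]
    if cam=='wrist':
        rr=np.hypot(d[:,0],d[:,1])+1e-12; d=np.c_[d[:,0]/rr*np.sin(rr),d[:,1]/rr*np.sin(rr),np.cos(rr)]
    d=d@R
    return (C+d*((z-C[2])/d[:,2])[:,None])[:,:2]
def w2px(cam,P,m=None):
    m=m or cams.camera_model(cam);T=np.array(m['camera_from_world']);P=np.atleast_2d(P)
    p=P@T[:3,:3].T+T[:3,3]
    if cam=='wrist':
        rr=np.hypot(p[:,0],p[:,1]);th=np.arctan2(rr,p[:,2]);s=th/(rr+1e-12)
        return np.c_[m['cx']+m['fx']*p[:,0]*s,m['cy']+m['fy']*p[:,1]*s]
    return np.c_[m['cx']+m['fx']*p[:,0]/p[:,2],m['cy']+m['fy']*p[:,1]/p[:,2]]
E
python3 - <<'E'
from h import *
for c in ['top','scene']:
    im=cams.snapshot(c)
    for n,h in [('case',0),('insert_round_a',.006),('insert_jar',.006),('tin_black',0),('tin_brown',0),('jar',0),('brush',0),('tin_neutral',0),('hammer',0)]:
        for d in cams.mark_of(c,n)[:3]:
            print(c,n,'mark',round(d['confidence'],2),np.round(d['at'],1),px2w(c,d['at'],h).round(4)[0])
        for d in cams.trace(c,n)[:3]:
            k=d['mask'].sum();print(c,n,'  trace',round(d['confidence'],2),np.round(d['at'],1),k)
            np.save(f'm_{c}_{n}.npy',d['mask']) if d is not None else 0
print(sensors.get_state()['clock'])
E
```

```text
top case mark 0.44 [436.4 219.3] [ 0.4779 -0.3886]
top case   trace 0.7 [267.5 201.1] 2198
top insert_round_a mark 0.78 [237.6 188. ] [0.5462 0.1032]
top insert_round_a mark 0.71 [293.8 157.4] [ 0.6263 -0.0347]
top insert_round_a   trace 0.94 [295.5 152.3] 1879
top insert_round_a   trace 0.64 [236.  187.7] 1974
top insert_round_a   trace 0.26 [389.4 245.1] 570
top insert_jar mark 0.67 [263.6 176.1] [0.5774 0.0396]
top insert_jar   trace 0.79 [266.7 171.6] 1988
top tin_black mark 0.63 [389.7 244.3] [ 0.4143 -0.2722]
top tin_black   trace 0.74 [390.6 245.3] 500
top tin_brown mark 0.93 [425.9 148.9] [ 0.656  -0.3679]
top tin_brown mark 0.86 [391.5 189.9] [ 0.5495 -0.2791]
top tin_brown mark 0.85 [438.5 278.5] [ 0.3337 -0.389 ]
top tin_brown   trace 0.81 [390.6 191.4] 527
top tin_brown   trace 0.77 [428. 148.] 542
top tin_brown   trace 0.74 [444.4 283.9] 591
top jar mark 0.77 [171.4 161.3] [0.6122 0.2716]
top jar   trace 0.55 [167.5 160.1] 354
top brush mark 0.95 [119.3 207.8] [0.4924 0.3942]
top brush   trace 0.71 [116.4 206.6] 2127
top tin_neutral mark 0.92 [166.9 252.8] [0.3841 0.2712
[... 1235 characters left out ...]
 0.73 [149.9 184.4] 312
scene tin_brown   trace 0.71 [226.9 137.2] 220
scene tin_brown   trace 0.6 [200.7 185.9] 290
scene jar mark 0.97 [334.3 291.5] [0.6055 0.268 ]
scene jar mark 0.24 [404.  285.4] [0.4767 0.3865]
scene jar   trace 0.73 [333.3 285.4] 436
scene brush   trace 0.68 [404.1 283. ] 1852
scene brush   trace 0.32 [272.3 229.5] 1001
scene tin_neutral mark 0.73 [384.4 242. ] [0.3797 0.2763]
scene tin_neutral   trace 0.65 [384.4 241. ] 406
scene tin_neutral   trace 0.65 [270.3 246.7] 3456
scene tin_neutral   trace 0.27 [241.5 226. ] 1029
scene hammer mark 0.96 [194.3 161. ] [ 0.4767 -0.3905]
scene hammer   trace 0.79 [185.4 161.4] 431
scene hammer   trace 0.35 [241.4 227. ] 965
2.05
```

Run:
```python
import cv2,numpy as np
im=cv2.imread('pics/a_top.png')
a=cv2.resize(im[105:235,195:335],None,fx=4,fy=4,interpolation=cv2.INTER_CUBIC)
cv2.imwrite('pics/case_top.png',a)
b=cv2.resize(im[165:265,360:460],None,fx=4,fy=4,interpolation=cv2.INTER_CUBIC)
c=cv2.resize(im[145:245,90:190],None,fx=4,fy=4,interpolation=cv2.INTER_CUBIC)
cv2.imwrite('pics/things.png',np.hstack([b,c]))
```

```text
(no output)
```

View pics/case_top.png

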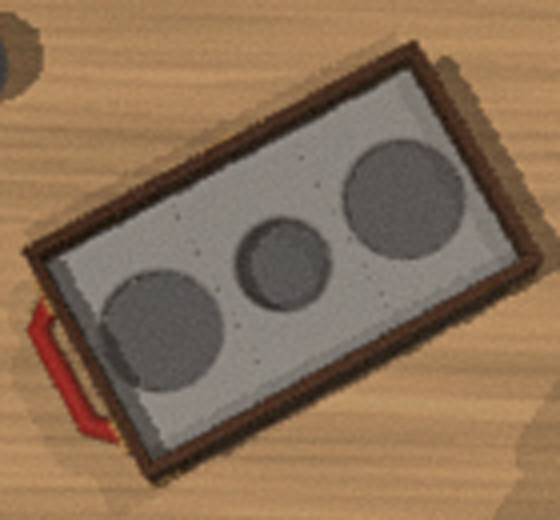

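View pics/things.png

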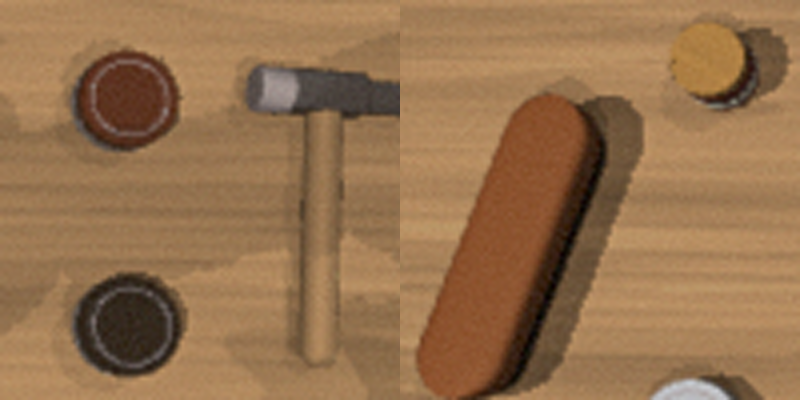

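Run:
```python
from h import *
m=cams.camera_model('top')
def f(x,y,x0,y0,z): return px2w('top',[x0+(x+.5)/4-.5,y0+(y+.5)/4-.5],z,m)[0].round(4)
P=[f(x,y,195,105,.034) for x,y in [(162,331),(283,265),(404,199)]];print('pockets',P, 'len',[np.linalg.norm(P[i]-P[i+1]) for i in (0,1)],'yaw',np.degrees(np.arctan2(*(P[0]-P[2])[::-1])))
C=[f(x,y,195,105,.058) for x,y in [(410,42),(25,250),(152,477),(541,257)]];print('rim',C,np.mean(C,0),[np.linalg.norm(C[i]-C[(i+1)%4]) for i in range(4)])
print('brown',f(129,97,360,165,.026),'black',f(131,324,360,165,.026),'jar',f(310,60,90,145,.042))
# brush: fit top colour mask
im=cv2.imread('pics/a_top.png');hsv=cv2.cvtColor(im,cv2.COLOR_BGR2HSV)
mk=((hsv[...,0]<14)&(hsv[...,1]>130)&(hsv[...,2]>90)).astype(np.uint8);z=np.zeros_like(mk);z[155:255,85:150]=mk[155:255,85:150]
n,l,s,c=cv2.connectedComponentsWithStats(z);k=1+s[1:,4].argmax();ys,xs=np.where(l==k)
w=px2w('top',np.c_[xs,ys],.048,m);rc=cv2.minAreaRect((w*1000).astype(np.float32));print('brush rect',rc,w.mean(0))
for n,x,y,zt,rad in[('brown',391.9,189,.026,.03)]:pass
ov=cv2.resize(im,None,fx=1,fy=1)
# second view check: project to scene
ms=cams.camera_model('scene')
sc=cv2.imread('pics/a_scene.png')
th=np.linspace(0,2*np.pi,60)
def circ(c,r,z,col):
    Q=np.c_[c[0]+r*np.cos(th),c[1]+r*np.sin(th),0*th+z]
    cv2.polylines(sc,[(w2px('scene',Q,ms)*16).round().astype(np.int32)],True,col,1,shift=4)
circ(f(129,97,360,165,.026),.03,.026,(255,0,0));circ(f(131,324,360,165,.026),.03,.026,(255,0,0));circ(f(310,60,90,145,.042),.023,.042,(255,0,0))
for p,rr in zip(P,(.037,.029,.037)):circ(p,rr,.034,(0,255,0))
cv2.imwrite('pics/ov.png',cv2.resize(sc[140:320,170:370],None,fx=4,fy=3.3,interpolation=cv2.INTER_CUBIC))
```

```text
pockets [array([0.5425, 0.1065]), array([0.5843, 0.0348]), array([ 0.6265, -0.0378])] len [np.float64(0.08299475887066608), np.float64(0.08397380543955353)] yaw 120.20456567529641
rim [array([ 0.7165, -0.0391]), array([0.585 , 0.1861]), array([0.4523, 0.1073]), array([ 0.5864, -0.1176])] [0.58505  0.034175] [np.float64(0.2607820737704185), np.float64(0.1543331785456387), np.float64(0.2618450305046861), np.float64(0.1519482148628275)]
brown [ 0.5472 -0.2724] black [ 0.4101 -0.271 ] jar [0.6057 0.2708]
brush rect ((491.44281005859375, 385.27178955078125), (49.62153625488281, 188.96905517578125), 72.51825714111328) [0.48965206 0.38567458]
```

View pics/ov.png

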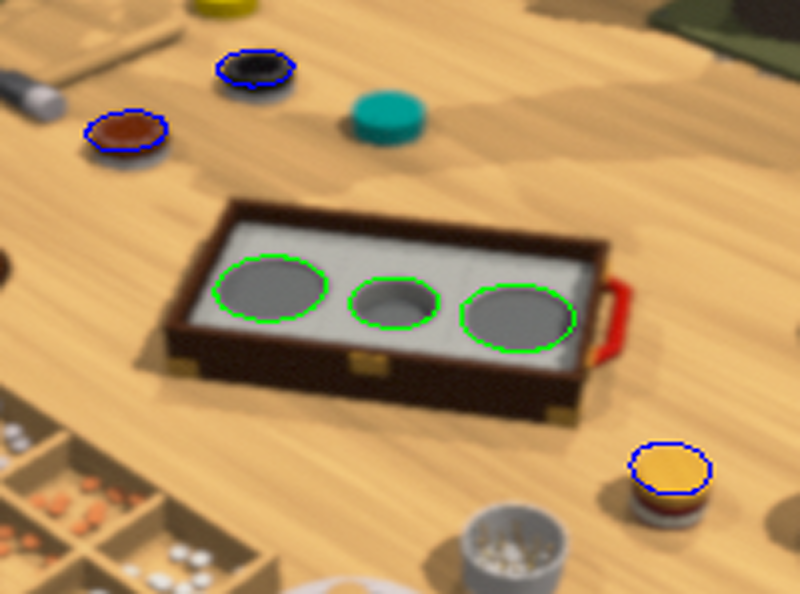

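Top and scene views agree to about 2 mm. The wide pocket nearer the strap is at (0.5425, 0.1065), and the case yaw is about 120.2°. My picks by lid colour, confirmed in the crop, are brown (392,190), black (392,246) and the brass-lidded jar (168,160).

I'll start with brown, aligning the jaws with the case's y axis (30.2°).

Emit:
drive_tool:
  series:
    - [[25, 26, -8, 0.14, 88], [28, 29, -8, 0.14, 88], [28, 29, -8, 0.14, 88], [28, 29, -8, 0.14, 88], [28, 29, -8, 0.14, 88], [28, 29, -8, 0.14, 88], [28, 29, -8, 0.14, 88], [28, 29, -8, 0.14, 88], [28, 29, -8, 0.14, 88], [26, 32, -8, 0.14, 88]]
  force: 15

```text
clock: 3.05
tool_pos: [0.5491, -0.2717, 0.1585]
eef_rot: [0.599, 0.801, -0.0, 0.0]
contact_force: [-0.1, -0.6, 0.6]
opening: 0.998
```

Emit:
drive_tool:
  series:
    - [[0, 0, 0, 0.14, 88], [0, 0, 0, 0.106, 88], [0, 0, 0, 0, 88], [0, 0, 0, 0, 88]]

```text
clock: 3.45
tool_pos: [0.5478, -0.2727, 0.1587]
eef_rot: [0.5, 0.866, 0.0, 0.0]
contact_force: [0.4, -0.1, -0.1]
opening: 0.999
```

```bash
cat >> h.py <<'E'
from scipy.spatial.transform import Rotation
def tool():
    s=sensors.get_state();p=s['tool_pos'];y=Rotation.from_quat(s['eef_rot']).as_matrix()[:,1]
    print('t',round(s['clock'],2),'tcp',np.round(p,4),'yang',round(np.degrees(np.arctan2(y[1],y[0])),2),'open',round(s['opening']*88.1,1),'F',np.round(s['contact_force'],1),'q7',round(s['q'][6],2))
E
python3 - <<'E'
from h import *
tool()
m=cams.camera_model('wrist');im=cams.snapshot('wrist')
th=np.linspace(0,2*np.pi,60)
for c in [(.5472,-.2724),(.4101,-.2710)]:
    cv2.polylines(im,[w2px('wrist',np.c_[c[0]+.03*np.cos(th),c[1]+.03*np.sin(th),0*th+.026],m).round().astype(np.int32)],True,(255,255,0),1)
cv2.imwrite('pics/w1.png',im)
E
```

```text
t 3.45 tcp [ 0.5478 -0.2727  0.1587] yang 30.01 open 88.1 F [ 0.4 -0.1 -0.1] q7 0.4
```

View pics/w1.png

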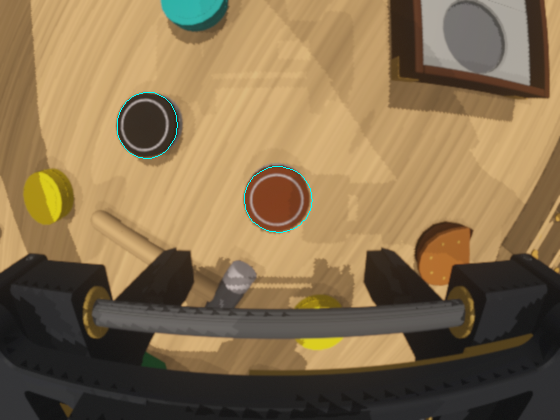

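The wrist view shows the brown tin at (278,199) and the black one at (148,125), both matching the predicted circles. The hammer is clear of the fingers, so I'll go down and grip.

Emit:
drive_tool:
  series:
    - [[0, 0, -30, 0.003, 80], [0, 0, -35, 0, 80], [0, 0, -35, 0, 80], [0, 0, -28, 0, 80], [0, 0, -15, 0, 80], [0, 0, -5, 0, 80], [0, 0, 0, 0, 50], [0, 0, 0, 0, 50], [0, 0, 0, 0, 50], [0, 0, 0, 0, 50]]
  force: 15

```text
clock: 4.5
tool_pos: [0.5488, -0.2727, 0.0121]
eef_rot: [0.497, 0.868, 0.0, 0.001]
contact_force: [-0.8, -0.8, 4.6]
opening: 0.674
```

Emit:
drive_tool:
  series:
    - [[0, 0, 0, 0, 50], [0, 0, 0, 0, 50], [0, 0, 8, 0, 50], [0, 0, 15, 0, 50], [0, 0, 30, 0, 50], [0, 0, 30, 0, 50], [0, 0, 30, 0, 50], [0, 0, 5, 0, 50]]

```text
clock: 5.3
tool_pos: [0.5502, -0.2727, 0.1333]
eef_rot: [0.497, 0.868, 0.001, 0.003]
contact_force: [0.6, -0.4, 0.7]
opening: 0.675
```

Run:
```python
from h import *
tool()
cv2.imwrite('pics/w2.png',cams.snapshot('wrist'))
```

```text
t 5.3 tcp [ 0.5502 -0.2727  0.1333] yang 30.36 open 59.4 F [ 0.6 -0.4  0.7] q7 0.38
```

View pics/w2.png

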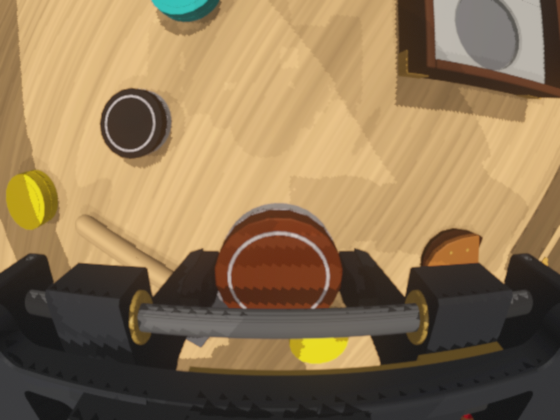

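Emit:
drive_tool:
  series:
    - [[8, 25, 0, 0, 50], [12, 38, 0, 0, 50], [14, 43, 0, 0, 50], [14, 43, 0, 0, 50], [14, 43, 0, 0, 50], [9, 28, 0, 0, 50], [5, 15, 0, 0, 50], [0, 0, 0, 0, 50], [0, 0, 0, 0, 50]]

```text
clock: 6.25
tool_pos: [0.623, -0.0398, 0.128]
eef_rot: [0.498, 0.867, -0.002, -0.0]
contact_force: [-0.3, -0.4, -0.5]
opening: 0.674
```

Run:
```python
from h import *
tool()
m=cams.camera_model('wrist');im=cams.snapshot('wrist')
th=np.linspace(0,2*np.pi,60)
for c,R in [((.5425,.1065),.037),((.5843,.0348),.029),((.6265,-.0378),.037)]:
    cv2.polylines(im,[w2px('wrist',np.c_[c[0]+R*np.cos(th),c[1]+R*np.sin(th),0*th+.034],m).round().astype(np.int32)],True,(255,255,0),1)
cv2.imwrite('pics/w3.png',im)
```

```text
t 6.25 tcp [ 0.623  -0.0398  0.128 ] yang 30.27 open 59.3 F [-0.3 -0.4 -0.5] q7 0.02
```

View pics/w3.png

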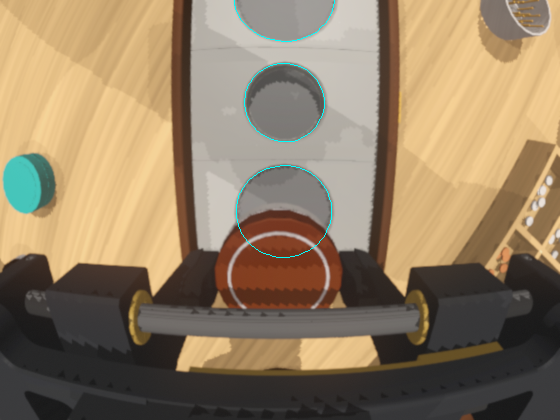

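The pocket circles match the wrist view (target pocket at (284,211)). Now lowering.

Emit:
drive_tool:
  series:
    - [[4, 2, 0, 0, 50], [0, 0, -15, 0, 50], [0, 0, -25, 0, 50], [0, 0, -20, 0, 50], [0, 0, -12, 0, 50], [0, 0, -6, 0, 50], [0, 0, 0, 0, 50], [0, 0, 0, 0, 50]]

```text
clock: 7.1
tool_pos: [0.6284, -0.0353, 0.0513]
eef_rot: [0.497, 0.868, 0.0, 0.0]
contact_force: [0.2, -0.2, -0.2]
opening: 0.675
```

Run:
```python
from h import *
tool()
cv2.imwrite('pics/w4.png',cams.snapshot('wrist'));cv2.imwrite('pics/s4.png',cams.snapshot('scene')[160:300,180:380])
```

```text
t 7.1 tcp [ 0.6284 -0.0353  0.0513] yang 30.36 open 59.5 F [ 0.2 -0.2 -0.2] q7 -0.04
```

View pics/w4.png

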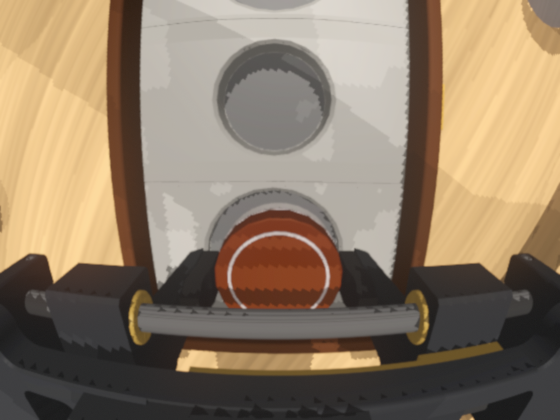

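Tin is centred over its pocket, fingers clear of the walls. Continuing down slowly.

Emit:
drive_tool:
  series:
    - [[-2, -2, -3, 0, 50], [0, 0, -3, 0, 50], [0, 0, -3, 0, 50], [0, 0, -2, 0, 50], [0, 0, -1, 0, 50], [0, 0, 0, 0, 50], [0, 0, 0, 0, 50]]

```text
clock: 7.9
tool_pos: [0.626, -0.0372, 0.0387]
eef_rot: [0.497, 0.868, 0.0, 0.0]
contact_force: [-0.3, -0.5, -0.3]
opening: 0.676
```

Run:
```python
from h import *
tool()
```

```text
t 7.9 tcp [ 0.626  -0.0372  0.0387] yang 30.37 open 59.6 F [-0.3 -0.5 -0.3] q7 -0.05
```

Emit:
drive_tool:
  series:
    - [[0, 0, -1, 0, 50], [0, 0, 0, 0, 50], [0, 0, -0.5, 0, 50], [0, 0, 0, 0, 50]]

```text
clock: 8.3
tool_pos: [0.6261, -0.0372, 0.0381]
eef_rot: [0.497, 0.868, 0.0, 0.0]
contact_force: [-2.2, -0.2, 7.1]
opening: 0.672
```

Contact of 7 N on the floor at the expected height. Releasing slowly, then raising.

Emit:
drive_tool:
  series:
    - [[0, 0, 0, 0, 64], [0, 0, 0, 0, 68], [0, 0, 0, 0, 72], [0, 0, 0, 0, 72], [0, 0, 8, 0, 72], [0, 0, 20, 0, 72], [0, 0, 35, 0, 72], [0, 0, 35, 0, 80], [0, 0, 0, 0, 80]]

```text
clock: 9.2
tool_pos: [0.6293, -0.0365, 0.1405]
eef_rot: [0.497, 0.868, 0.003, 0.004]
contact_force: [0.8, 0.9, -0.2]
opening: 0.906
```

Run:
```python
from h import *
tool()
cv2.imwrite('pics/w5.png',cams.snapshot('wrist'))
```

```text
t 9.2 tcp [ 0.6293 -0.0365  0.1405] yang 30.35 open 79.8 F [ 0.8  0.9 -0.2] q7 0.03
```

View pics/w5.png

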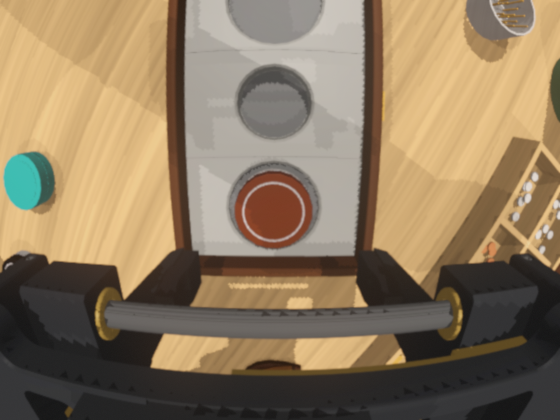

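Brown sits in the far pocket at (274,208). Next is the black tin.

Emit:
drive_tool:
  series:
    - [[-14, -15, 0, 0, 80], [-26, -28, 0, 0, 80], [-32, -34, 0, 0, 80], [-32, -34, 0, 0, 80], [-32, -34, 0, 0, 80], [-32, -34, 0, 0, 80], [-27, -29, 0, 0, 80], [-16, -18, 0, 0, 80], [-8, -8, 0, 0, 80], [0, 0, 0, 0, 80]]

```text
clock: 10.25
tool_pos: [0.4055, -0.2721, 0.1347]
eef_rot: [0.498, 0.867, -0.0, -0.001]
contact_force: [0.8, 0.3, 1.0]
opening: 0.911
```

Emit:
drive_tool:
  series:
    - [[0, 0, 0, 0, 80], [0, 0, 0, 0, 80]]

```text
clock: 10.45
tool_pos: [0.4085, -0.2696, 0.1353]
eef_rot: [0.496, 0.868, 0.001, 0.0]
contact_force: [-0.1, 0.4, -0.5]
opening: 0.906
```

Run:
```python
from h import *
tool()
m=cams.camera_model('wrist');im=cams.snapshot('wrist')
th=np.linspace(0,2*np.pi,60)
for c in [(.4101,-.2710)]:
    cv2.polylines(im,[w2px('wrist',np.c_[c[0]+.03*np.cos(th),c[1]+.03*np.sin(th),0*th+.026],m).round().astype(np.int32)],True,(255,255,0),1)
cv2.imwrite('pics/w6.png',im)
cv2.imwrite('pics/t6.png',cv2.resize(cams.snapshot('top')[105:235,195:335],None,fx=4,fy=4,interpolation=cv2.INTER_CUBIC))
```

```text
t 10.45 tcp [ 0.4085 -0.2696  0.1353] yang 30.54 open 79.8 F [-0.1  0.4 -0.5] q7 0.32
```

View pics/w6.png

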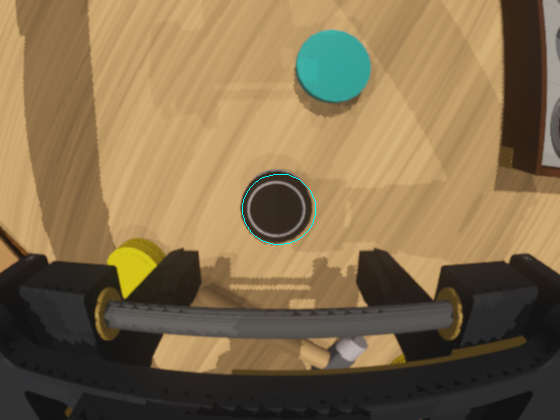

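View pics/t6.png

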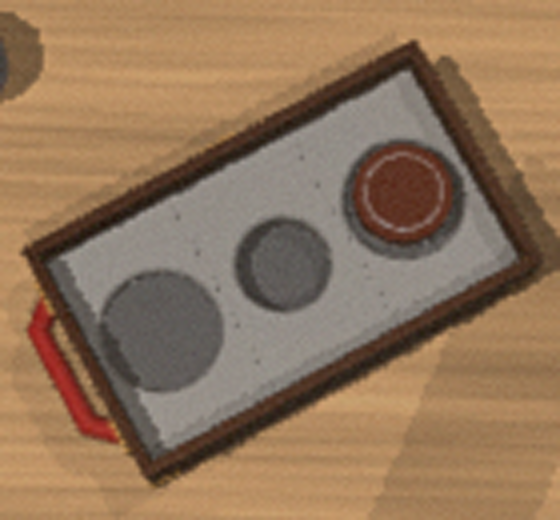

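Brown is centred in its pocket at (403,193) in the crop. The black tin is at (278,209) under the jaws, as predicted.

Emit:
drive_tool:
  series:
    - [[1.5, -1.5, -25, 0, 80], [0, 0, -35, 0, 80], [0, 0, -35, 0, 80], [0, 0, -20, 0, 80], [0, 0, -7, 0, 80], [0, 0, 0, 0, 80], [0, 0, 0, 0, 50], [0, 0, 0, 0, 50], [0, 0, 0, 0, 50], [0, 0, 0, 0, 50]]

```text
clock: 11.55
tool_pos: [0.4089, -0.2732, 0.0142]
eef_rot: [0.497, 0.868, 0.0, 0.001]
contact_force: [-0.5, -0.3, 5.4]
opening: 0.677
```

Emit:
drive_tool:
  series:
    - [[0, 0, 0, 0, 50], [0, 0, 0, 0, 50]]

```text
clock: 11.75
tool_pos: [0.4089, -0.2732, 0.0142]
eef_rot: [0.497, 0.868, 0.0, 0.001]
contact_force: [-0.2, -0.0, 7.3]
opening: 0.675
```

Emit:
drive_tool:
  series:
    - [[0, 0, 8, 0, 50], [0, 0, 20, 0, 50], [0, 0, 35, 0, 50], [0, 0, 35, 0, 50], [0, 0, 22, 0, 50], [6, 18, 0, 0, 50], [12, 34, 0, 0, 50], [15, 43, 0, 0, 50], [15, 43, 0, 0, 50], [15, 43, 0, 0, 50]]

```text
clock: 12.75
tool_pos: [0.4714, -0.0905, 0.1338]
eef_rot: [0.498, 0.867, -0.0, 0.0]
contact_force: [1.3, -0.1, -0.7]
opening: 0.675
```

Emit:
drive_tool:
  series:
    - [[15, 43, 0, 0, 50], [15, 43, 0, 0, 50], [15, 43, 0, 0, 50], [13, 38, 0, 0, 50], [8, 22, 0, 0, 50], [4, 10, 0, 0, 50], [0, 0, 0, 0, 50], [0, 0, 0, 0, 50], [0, 0, 0, 0, 50]]

```text
clock: 13.65
tool_pos: [0.5408, 0.1046, 0.1331]
eef_rot: [0.498, 0.867, -0.001, -0.0]
contact_force: [0.2, -0.4, -1.1]
opening: 0.674
```

Run:
```python
from h import *
tool()
cv2.imwrite('pics/w7.png',cams.snapshot('wrist'))
```

```text
t 13.65 tcp [0.5408 0.1046 0.1331] yang 30.22 open 59.4 F [ 0.2 -0.4 -1.1] q7 -0.3
```

View pics/w7.png

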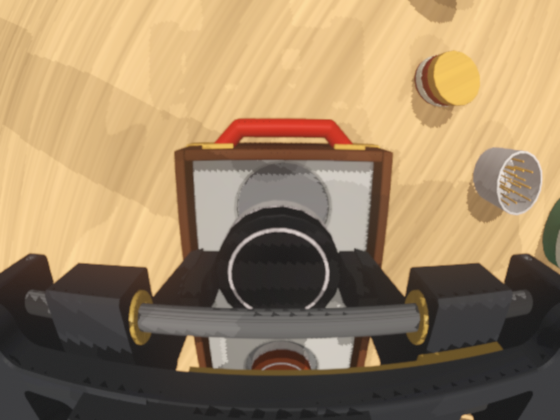

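Black tin held above the strap-end pocket (282,195). Lowering.

Emit:
drive_tool:
  series:
    - [[2, 2, -15, 0, 50], [0, 0, -25, 0, 50], [0, 0, -22, 0, 50], [0, 0, -12, 0, 50], [0, 0, -6, 0, 50], [0, 0, -3, 0, 50], [0, 0, 0, 0, 50], [0, 0, 0, 0, 50]]

```text
clock: 14.5
tool_pos: [0.5439, 0.1094, 0.0509]
eef_rot: [0.497, 0.868, 0.001, 0.0]
contact_force: [0.6, -0.4, -1.2]
opening: 0.677
```

Run:
```python
from h import *
tool()
cv2.imwrite('pics/w8.png',cams.snapshot('wrist'))
```

```text
t 14.5 tcp [0.5439 0.1094 0.0509] yang 30.36 open 59.6 F [ 0.6 -0.4 -1.2] q7 -0.39
```

View pics/w8.png

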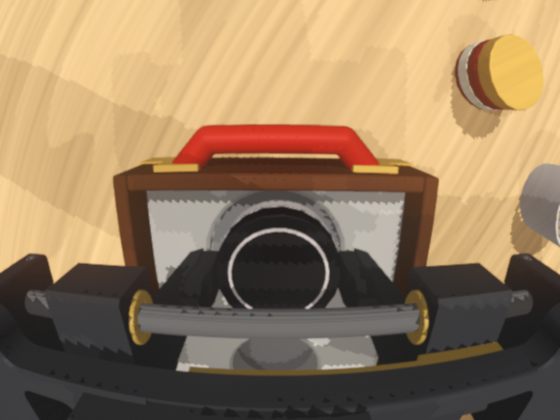

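Centred. The last 10 mm go slowly, with a 1–3 mm correction.

Emit:
drive_tool:
  series:
    - [[-1, -2, -3, 0, 50], [0, -1, -3, 0, 50], [0, 0, -2, 0, 50], [0, 0, -1, 0, 50], [0, 0, 0, 0, 50], [0, 0, 0, 0, 50]]

```text
clock: 15.15
tool_pos: [0.5424, 0.1063, 0.0412]
eef_rot: [0.497, 0.868, 0.0, -0.0]
contact_force: [-0.1, -0.4, 0.1]
opening: 0.676
```

Emit:
drive_tool:
  series:
    - [[0, 0, -1, 0, 50], [0, 0, 0, 0, 50], [0, 0, 0, 0, 50]]

```text
clock: 15.45
tool_pos: [0.5425, 0.1063, 0.0403]
eef_rot: [0.497, 0.868, 0.0, 0.0]
contact_force: [0.6, -0.5, -0.4]
opening: 0.671
```

Emit:
drive_tool:
  series:
    - [[0, 0, -0.5, 0, 50], [0, 0, 0, 0, 50], [0, 0, -0.5, 0, 50], [0, 0, 0, 0, 50]]

```text
clock: 15.85
tool_pos: [0.5425, 0.1063, 0.0402]
eef_rot: [0.497, 0.868, 0.0, 0.0]
contact_force: [-2.2, -0.8, 9.7]
opening: 0.673
```

Emit:
drive_tool:
  series:
    - [[0, 0, 0, 0, 64], [0, 0, 0, 0, 68], [0, 0, 0, 0, 72], [0, 0, 0, 0, 72], [0, 0, 8, 0, 72], [0, 0, 20, 0, 72], [0, 0, 35, 0, 72], [0, 0, 35, 0, 72], [6, 15, 10, 0, 72], [12, 32, 0, 0, 72]]

```text
clock: 16.85
tool_pos: [0.5615, 0.1503, 0.1497]
eef_rot: [0.499, 0.866, -0.0, 0.002]
contact_force: [0.8, 0.8, -0.1]
opening: 0.817
```

Emit:
drive_tool:
  series:
    - [[15, 40, 0, 0, 72], [15, 40, 0, 0, 72], [10, 25, 0, 0, 72], [5, 12, 0, 0, 72], [0, 0, 0, 0, 72], [0, 0, 0, 0, 72], [0, 0, 0, 0, 72]]

```text
clock: 17.55
tool_pos: [0.6053, 0.2683, 0.1472]
eef_rot: [0.498, 0.867, -0.001, 0.0]
contact_force: [0.5, -0.1, 0.6]
opening: 0.821
```

Run:
```python
from h import *
tool()
m=cams.camera_model('wrist');im=cams.snapshot('wrist')
th=np.linspace(0,2*np.pi,60)
for c in [(.6057,.2708)]:
    cv2.polylines(im,[w2px('wrist',np.c_[c[0]+.023*np.cos(th),c[1]+.023*np.sin(th),0*th+.042],m).round().astype(np.int32)],True,(255,0,255),1)
cv2.imwrite('pics/w9.png',im)
cv2.imwrite('pics/t9.png',cv2.resize(cams.snapshot('top')[105:235,195:335],None,fx=4,fy=4,interpolation=cv2.INTER_CUBIC))
```

```text
t 17.55 tcp [0.6053 0.2683 0.1472] yang 30.29 open 72.3 F [ 0.5 -0.1  0.6] q7 -0.37
```

View pics/w9.png

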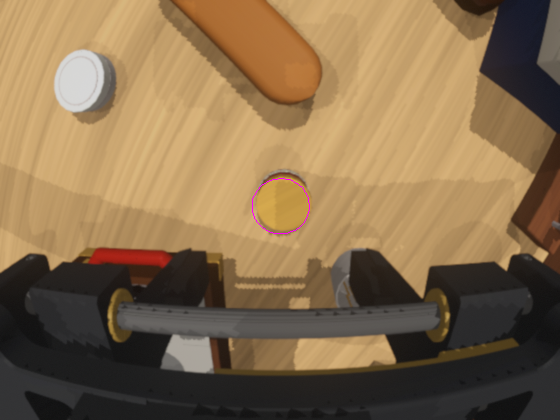

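View pics/t9.png

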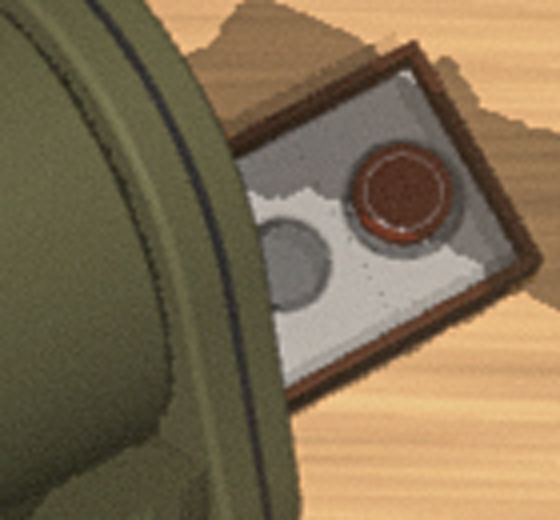

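Jar lid at (281,206) matches the prediction, and the nail cup is clear of the finger's path. Going down.

Emit:
drive_tool:
  series:
    - [[0.5, 2, -25, 0, 72], [0, 0, -35, 0, 72], [0, 0, -30, 0, 72], [0, 0, -18, 0, 72], [0, 0, -8, 0, 72], [0, 0, -3, 0, 72], [0, 0, 0, 0, 72], [0, 0, 0, 0, 40], [0, 0, 0, 0, 38], [0, 0, 0, 0, 36]]

```text
clock: 18.65
tool_pos: [0.6064, 0.2725, 0.0291]
eef_rot: [0.497, 0.868, 0.001, 0.0]
contact_force: [-0.9, 0.7, -0.1]
opening: 0.567
```

Emit:
drive_tool:
  series:
    - [[0, 0, 0, 0, 36], [0, 0, 0, 0, 36], [0, 0, 0, 0, 36], [0, 0, 0, 0, 36]]
  force: 18

```text
clock: 19.05
tool_pos: [0.6064, 0.2725, 0.0289]
eef_rot: [0.497, 0.868, 0.001, 0.0]
contact_force: [0.4, -0.5, 5.1]
opening: 0.518
```

Emit:
drive_tool:
  series:
    - [[0, 0, 8, 0, 36], [0, 0, 20, 0, 36], [0, 0, 35, 0, 36], [0, 0, 35, 0, 36], [0, 0, 18, 0, 36], [-1, -14, 0, 0, 36], [-3, -32, 0, 0, 36], [-4, -42, 0, 0, 36], [-4, -42, 0, 0, 36], [-4, -42, 0, 0, 36]]

```text
clock: 20.05
tool_pos: [0.5879, 0.0966, 0.1425]
eef_rot: [0.497, 0.868, -0.002, -0.001]
contact_force: [0.8, -0.2, -1.5]
opening: 0.516
```

Emit:
drive_tool:
  series:
    - [[-3, -36, 0, 0, 36], [-2, -20, 0, 0, 36], [-1, -10, 0, 0, 36], [0, 0, 0, 0, 36], [0, 0, 0, 0, 36], [0, 0, 0, 0, 36]]

```text
clock: 20.65
tool_pos: [0.5838, 0.0364, 0.1442]
eef_rot: [0.496, 0.868, 0.001, -0.0]
contact_force: [0.1, 0.3, -0.9]
opening: 0.515
```

Run:
```python
from h import *
tool()
cv2.imwrite('pics/w10.png',cams.snapshot('wrist'))
```

```text
t 20.65 tcp [0.5838 0.0364 0.1442] yang 30.52 open 45.4 F [ 0.1  0.3 -0.9] q7 -0.13
```

View pics/w10.png

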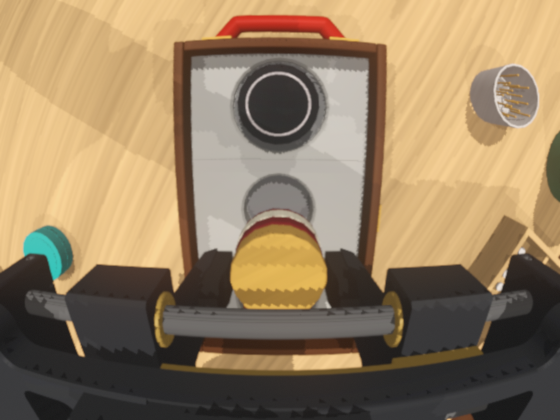

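Emit:
drive_tool:
  series:
    - [[0.5, -1, -15, 0, 36], [0, 0, -25, 0, 36], [0, 0, -20, 0, 36], [0, 0, -11, 0, 36], [0, 0, -6, 0, 36], [0, 0, 0, 0, 36], [0, 0, 0, 0, 36]]

```text
clock: 21.4
tool_pos: [0.5849, 0.0335, 0.0677]
eef_rot: [0.497, 0.868, 0.0, 0.0]
contact_force: [-0.1, -0.5, -0.5]
opening: 0.513
```

Run:
```python
from h import *
tool()
cv2.imwrite('pics/w11.png',cams.snapshot('wrist'))
```

```text
t 21.4 tcp [0.5849 0.0335 0.0677] yang 30.37 open 45.2 F [-0.1 -0.5 -0.5] q7 -0.2
```

View pics/w11.png

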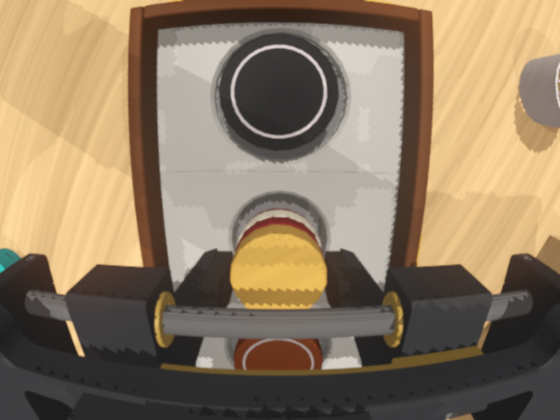

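The jar is above its pocket and lined up. Lowering gently.

Emit:
drive_tool:
  series:
    - [[-0.5, 1, -5, 0, 36], [0, 0, -5, 0, 36], [0, 0, -5, 0, 36], [0, 0, -5, 0, 36], [0, 0, -4, 0, 36], [0, 0, -2, 0, 36], [0, 0, -1, 0, 36], [0, 0, 0, 0, 36], [0, 0, 0, 0, 36]]

```text
clock: 22.35
tool_pos: [0.5841, 0.0342, 0.0404]
eef_rot: [0.497, 0.868, 0.0, 0.0]
contact_force: [-0.2, -0.6, -0.7]
opening: 0.516
```

Emit:
drive_tool:
  series:
    - [[0, 0, -1, 0, 36], [0, 0, 0, 0, 36], [0, 0, 0, 0, 36]]

```text
clock: 22.65
tool_pos: [0.5839, 0.0342, 0.0393]
eef_rot: [0.497, 0.868, 0.0, 0.0]
contact_force: [-0.6, 0.8, -0.7]
opening: 0.513
```

Emit:
drive_tool:
  series:
    - [[0, 0, -0.5, 0, 36], [0, 0, 0, 0, 36], [0, 0, -0.5, 0, 36], [0, 0, 0, 0, 36]]

```text
clock: 23.05
tool_pos: [0.584, 0.0342, 0.0389]
eef_rot: [0.497, 0.868, 0.0, 0.0]
contact_force: [-1.2, -0.8, 5.3]
opening: 0.517
```

Contact on the pocket floor at the expected height. Release, raise, and head for the brush, turning the jaws to 72.5°.

Emit:
drive_tool:
  series:
    - [[0, 0, 0, 0, 52], [0, 0, 0, 0, 58], [0, 0, 0, 0, 64], [0, 0, 0, 0, 66], [0, 0, 8, 0, 66], [0, 0, 20, 0, 66], [0, 0, 35, 0, 66], [0, 0, 35, 0, 80], [-4, 14, 25, 0.06, 80], [-8, 30, 10, 0.12, 80]]

```text
clock: 24.05
tool_pos: [0.5739, 0.0758, 0.1743]
eef_rot: [0.418, 0.908, 0.0, 0.003]
contact_force: [0.3, -0.9, -1.5]
opening: 0.911
```

Emit:
drive_tool:
  series:
    - [[-11, 42, 0, 0.14, 80], [-11, 42, 0, 0.14, 80], [-12, 45, 0, 0.14, 80], [-12, 45, 0, 0.136, 80], [-12, 45, 0, 0, 80], [-11, 42, 0, 0, 80], [-8, 30, 0, 0, 80], [-4, 16, 0, 0, 80], [0, 0, 0, 0, 80], [0, 0, 0, 0, 80]]

```text
clock: 25.05
tool_pos: [0.4918, 0.3831, 0.171]
eef_rot: [0.153, 0.988, -0.001, 0.0]
contact_force: [0.0, -0.4, 0.1]
opening: 0.908
```

Run:
```python
from h import *
tool()
m=cams.camera_model('wrist');im=cams.snapshot('wrist')
cv2.imwrite('pics/w12raw.png',im)
def stadium(c,yaw,L,W,z):
    a=np.linspace(-np.pi/2,np.pi/2,20);rr=W/2
    p=np.r_[np.c_[L/2-rr+rr*np.cos(a),rr*np.sin(a)],np.c_[-(L/2-rr)-rr*np.cos(a),-rr*np.sin(a)]]
    R=np.array([[np.cos(yaw),-np.sin(yaw)],[np.sin(yaw),np.cos(yaw)]])
    return np.c_[p@R.T+c,np.full(len(p),z)]
cv2.polylines(im,[w2px('wrist',stadium((.4914,.3853),np.radians(162.5),.19,.054,.048),m).round().astype(np.int32)],True,(255,255,0),1)
cv2.imwrite('pics/w12.png',im)
cv2.imwrite('pics/t12.png',cams.snapshot('top'))
```

```text
t 25.05 tcp [0.4918 0.3831 0.171 ] yang 72.45 open 80.0 F [ 0.  -0.4  0.1] q7 -0.04
```

View pics/w12.png

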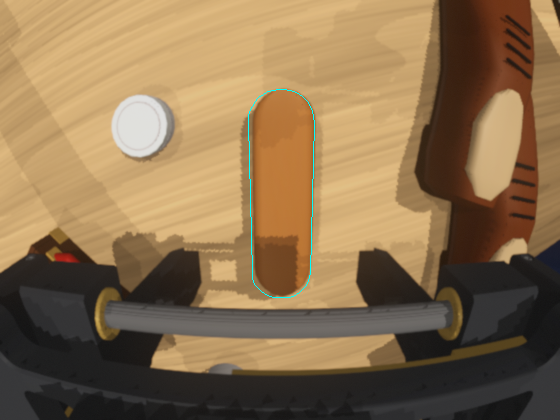

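View pics/t12.png

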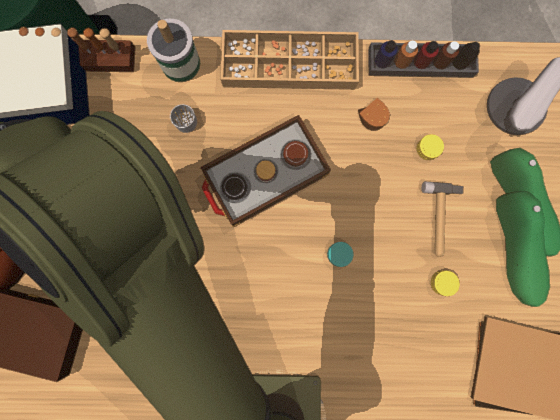

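The brush outline matches (281,190), and the top view shows black (235,187), jar (266,170) and brown (296,153) in their pockets. Going down on the brush.

Emit:
drive_tool:
  series:
    - [[0, 2, -25, 0, 80], [0, 0, -38, 0, 80], [0, 0, -38, 0, 80], [0, 0, -25, 0, 80], [0, 0, -12, 0, 80], [0, 0, -5, 0, 80], [0, 0, 0, 0, 80], [0, 0, 0, 0, 45], [0, 0, 0, 0, 45], [0, 0, 0, 0, 45]]
  force: 25

```text
clock: 26.15
tool_pos: [0.4914, 0.3876, 0.0293]
eef_rot: [0.152, 0.988, 0.001, 0.001]
contact_force: [0.9, 0.1, 0.7]
opening: 0.659
```

Emit:
drive_tool:
  series:
    - [[0, 0, 0, 0, 45], [0, 0, 0, 0, 45], [0, 0, 0, 0, 45], [0, 0, 0, 0, 45]]

```text
clock: 26.55
tool_pos: [0.4912, 0.3875, 0.029]
eef_rot: [0.152, 0.988, 0.0, 0.0]
contact_force: [-0.4, -0.8, 6.5]
opening: 0.613
```

Run:
```python
from h import *
tool()
m=cams.camera_model('top');im=cv2.imread('pics/t12.png')
a=cv2.resize(im[105:235,195:335],None,fx=4,fy=4,interpolation=cv2.INTER_CUBIC)
th=np.linspace(0,2*np.pi,60)
for c,R,col in [((.5425,.1065),.03,(0,255,255)),((.5843,.0348),.023,(255,0,255)),((.6265,-.0378),.03,(255,255,0))]:
    p=(w2px('top',np.c_[c[0]+R*np.cos(th),c[1]+R*np.sin(th),0*th+.052],m)-[195,105]+.5)*4-.5
    cv2.polylines(a,[p.round().astype(np.int32)],True,col,1)
cv2.imwrite('pics/t12c.png',a);cv2.imwrite('pics/w13.png',cams.snapshot('wrist'))
```

```text
t 26.55 tcp [0.4912 0.3875 0.029 ] yang 72.53 open 54.0 F [-0.4 -0.8  6.5] q7 -0.17
```

View pics/t12c.png

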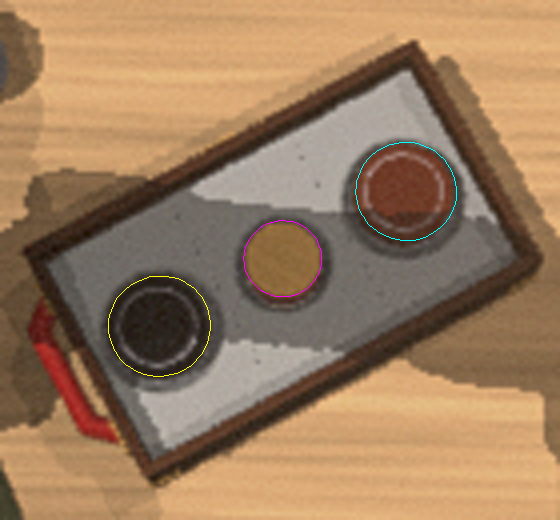

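View pics/w13.png

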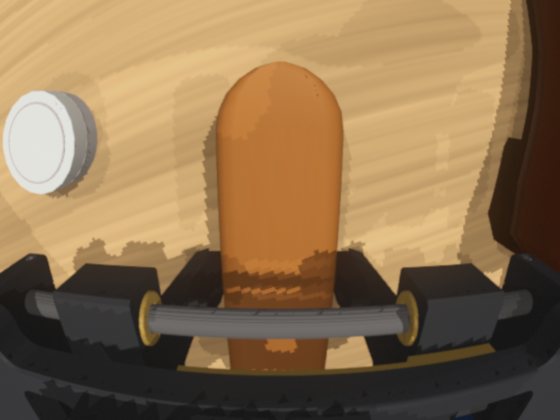

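The fitted circles on black, jar and brown match to about 2 mm, and the brush is gripped at 54 mm. Lift and carry.

Emit:
drive_tool:
  series:
    - [[0, 0, 6, 0, 45], [0, 0, 15, 0, 45], [0, 0, 30, 0, 45], [0, 0, 35, 0, 45], [0, 0, 30, 0, 45], [0, 0, 14, 0, 45], [3, -10, 0, -0.03, 45], [6, -22, 0, -0.06, 45], [9, -34, 0, -0.09, 45], [10, -38, 0, -0.1, 45]]

```text
clock: 27.6
tool_pos: [0.5181, 0.2812, 0.1565]
eef_rot: [0.29, 0.957, -0.001, -0.001]
contact_force: [0.8, -0.1, -1.8]
opening: 0.609
```

Emit:
drive_tool:
  series:
    - [[10, -38, 0, -0.1, 45], [10, -38, 0, -0.1, 45], [10, -38, 0, -0.1, 45], [10, -38, 0, -0.09, 45], [10, -38, 0, -0.069, 45], [8, -30, 0, 0, 45], [5, -19, 0, 0, 45], [2, -9, 0, 0, 45], [0, 0, 0, 0, 45], [0, 0, 0, 0, 45]]

```text
clock: 28.6
tool_pos: [0.5831, 0.0365, 0.1577]
eef_rot: [0.498, 0.867, 0.0, -0.001]
contact_force: [0.0, 1.0, -1.6]
opening: 0.611
```

Run:
```python
from h import *
tool()
cv2.imwrite('pics/w14.png',cams.snapshot('wrist'))
tool()
```

```text
t 28.6 tcp [0.5831 0.0365 0.1577] yang 30.26 open 53.8 F [ 0.   1.  -1.6] q7 -0.13
t 28.65 tcp [0.5833 0.0371 0.158 ] yang 30.32 open 53.6 F [ 0.7  0.6 -1.7] q7 -0.13
```

View pics/w14.png

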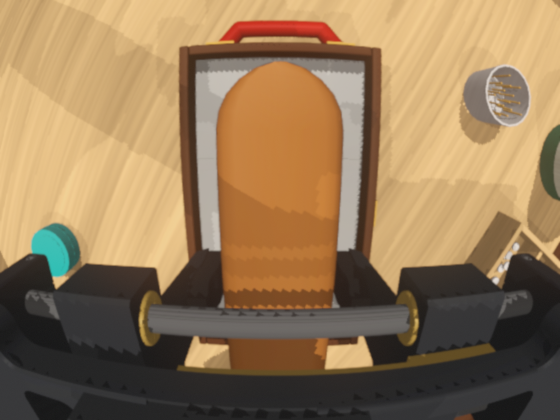

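Brush held over the case and parallel to its walls. Lowering.

Emit:
drive_tool:
  series:
    - [[1, -2, -12, 0, 45], [0, 0, -22, 0, 45], [0, 0, -20, 0, 45], [0, 0, -10, 0, 45], [0, 0, -6, 0, 45], [0, 0, 0, 0, 45], [0, 0, 0, 0, 45]]

```text
clock: 29.35
tool_pos: [0.5853, 0.0336, 0.0887]
eef_rot: [0.498, 0.867, 0.0, 0.0]
contact_force: [0.1, -0.5, -1.1]
opening: 0.607
```

Emit:
drive_tool:
  series:
    - [[0, 0, -2, 0, 45], [0, 0, 0, 0, 45], [0, 0, 0, 0, 45]]

```text
clock: 29.65
tool_pos: [0.5851, 0.0331, 0.0866]
eef_rot: [0.499, 0.867, 0.0, 0.0]
contact_force: [0.1, 0.7, -0.8]
opening: 0.612
```

Emit:
drive_tool:
  series:
    - [[-0.5, 1, -2, 0, 45], [0, 0, -1, 0, 45], [0, 0, -1, 0, 45], [0, 0, 0, 0, 45], [0, 0, 0, 0, 45]]

```text
clock: 30.15
tool_pos: [0.5844, 0.0342, 0.0822]
eef_rot: [0.499, 0.867, 0.0, -0.0]
contact_force: [-0.5, -0.2, -1.1]
opening: 0.61
```

Emit:
drive_tool:
  series:
    - [[0, 0, -0.5, 0, 45], [0, 0, 0, 0, 45], [0, 0, -0.5, 0, 45], [0, 0, 0, 0, 45]]

```text
clock: 30.55
tool_pos: [0.5844, 0.0342, 0.0812]
eef_rot: [0.499, 0.867, -0.0, -0.0]
contact_force: [0.1, 0.2, -1.9]
opening: 0.607
```

Emit:
drive_tool:
  series:
    - [[0, 0, -0.5, 0, 45], [0, 0, 0, 0, 45], [0, 0, -0.5, 0, 45], [0, 0, 0, 0, 45]]

```text
clock: 30.95
tool_pos: [0.5844, 0.0342, 0.081]
eef_rot: [0.499, 0.867, -0.0, 0.0]
contact_force: [-2.4, -0.7, 6.9]
opening: 0.613
```

Resting on the lids (7 N at the expected height). Release evenly, raise, and clear the view.

Emit:
drive_tool:
  series:
    - [[0, 0, 0, 0, 58], [0, 0, 0, 0, 62], [0, 0, 0, 0, 68], [0, 0, 0, 0, 72], [0, 0, 0, 0, 72], [0, 0, 8, 0, 72], [0, 0, 20, 0, 72], [0, 0, 30, 0, 72], [0, 0, 30, 0, 72], [0, 0, 20, 0, 72]]

```text
clock: 31.95
tool_pos: [0.5851, 0.0346, 0.1909]
eef_rot: [0.498, 0.867, 0.001, 0.001]
contact_force: [-0.5, 0.3, -0.8]
opening: 0.82
```

Emit:
drive_tool:
  series:
    - [[-10, -20, 0, 0, 72], [-20, -40, 0, 0, 72], [-20, -40, 0, 0, 72], [-20, -40, 0, 0, 72], [-20, -40, 0, 0, 72], [-20, -40, 0, 0, 72], [-10, -20, 0, 0, 72], [0, 0, 0, 0, 72], [0, 0, 0, 0, 72]]

```text
clock: 32.85
tool_pos: [0.4649, -0.2054, 0.1888]
eef_rot: [0.499, 0.867, 0.001, 0.0]
contact_force: [0.6, 0.1, 0.8]
opening: 0.816
```

Run:
```python
from h import *
tool()
th=np.linspace(-np.pi/2,np.pi/2,20)
def stadium(c,yaw,L,W,z):
    rr=W/2
    p=np.r_[np.c_[L/2-rr+rr*np.cos(th),rr*np.sin(th)],np.c_[-(L/2-rr)-rr*np.cos(th),-rr*np.sin(th)]]
    R=np.array([[np.cos(yaw),-np.sin(yaw)],[np.sin(yaw),np.cos(yaw)]])
    return np.c_[p@R.T+c,np.full(len(p),z)]
out=[]
for c,(x0,y0,x1,y1) in {'top':(195,105,335,235),'scene':(195,180,335,310)}.items():
    im=cams.snapshot(c);cv2.imwrite(f'pics/f_{c}.png',im)
    a=cv2.resize(im[y0:y1,x0:x1],None,fx=2.8,fy=2.8,interpolation=cv2.INTER_CUBIC)
    p=(w2px(c,stadium((.5843,.0348),np.radians(120.2),.19,.054,.1))-[x0,y0]+.5)*2.8-.5
    b=a.copy();cv2.polylines(b,[p.round().astype(np.int32)],True,(255,255,0),1);out.append(b)
cv2.imwrite('pics/final.png',np.hstack(out))
```

```text
t 32.85 tcp [ 0.4649 -0.2054  0.1888] yang 30.16 open 71.9 F [0.6 0.1 0.8] q7 0.27
```

View pics/final.png

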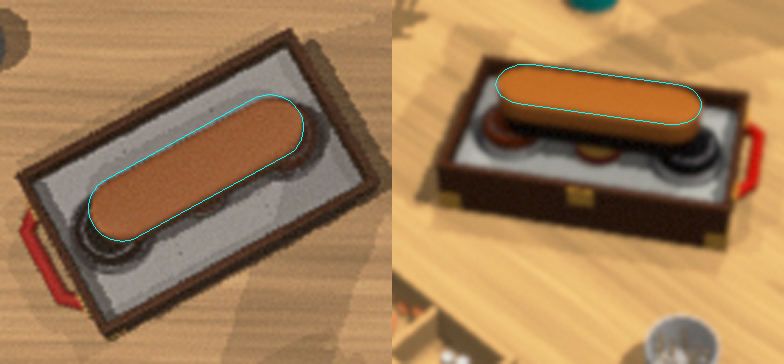

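View pics/f_scene.png

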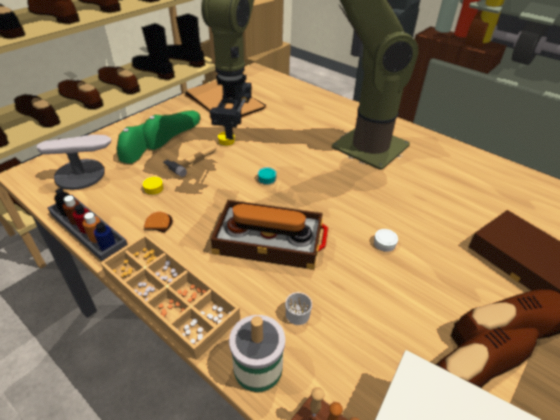

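Both views match the planned brush outline (centred, right height, level). The white tin at (386,240) and the hammer at (180,165) haven't moved, and the arm is clear. Handing in.

```bash
python3 -c "
from plant import r
print(r.finish_job())"
```

```text
the job is handed in; nothing more can be done
None
```

The case is packed and the job was handed in at about 33 s of the 96 s allowed; the hand-in reports no verdict.

- **Jar and tins:** I seated the brown tin in the far wide pocket, the black tin in the wide pocket by the strap, and the jar in the small pocket. Each was lowered until it touched the floor at the expected height (5–10 N) before release. The top view, taken while the brush was still away from the case, showed all three lids within about 2 mm of their pocket centres.
- **Brush:** It was set on the three lids at the expected height and released. Afterwards both the top and scene views matched an outline drawn centred in the case, along its length and level, to within a few mm.
- **Left alone:** The white-lidded tin, the hammer and the look-alikes showed no movement, judged by eye in the scene view rather than measured. The arm ended clear of everything.

No check I acted on failed. The one disagreement was that my measurement of the case rim came out about 261 x 153 mm, slightly short of the stated 268 x 156 mm. Its centre agreed with the pocket centres to about 1 mm. The trained networks also mislabelled a few things, including the case, hammer and look-alike tins, so I went by lid colour and my own position fits.

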